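# Find the tired leaf spring

### The job

One of the three leaf springs clamped on the board has gone soft. Starting with the leaf next to the parking post and working along the row, press each leaf straight down at its mid-span dot with the fingertips to about 8 N, hold it there for half a second and judge how far it gives; more than 14 N ruins a leaf. Then lift the steel collar off the parking post, put it right down over the marker post of the leaf that gives most, let go, and leave the other things where they are.

Things in the scene. Friction and masses are not known exactly. Their poses are not given: they have to be found in the camera images.
- board: Plywood test board, 270 x 400 x 20 mm, fixed; origin at the centre of its underside, on the table. At its +y end the parking post on a wooden block; three leaf clamps in a row along its y, about 85 mm apart, leaves running to its -x edge. The row is worked from the +y end (next to the parking post) to the -y end; which of leaf a, b, c stands where varies.
- park (a point): Foot of the parking post (steel, 12 mm diameter, 30 mm high, upright) on top of its wooden block, 65 mm above the table.
- collar: Plain steel collar, 40 mm outside, 22 mm bore, 18 mm high, 70 to 170 g, at the start hung over the parking post; origin at the centre of its underside, z along its bore.
- leaf_a: Steel leaf spring, 150 x 26 x 3 mm, rolled end, clamped at its root, where its origin lies, 84 mm above the table. Runs along its own -x, level when unloaded; pressed, it swings down about its root (at most 0.5 rad) and springs back. All three look alike. At 8 N at mid-span a sound leaf gives 5 to 6 mm there, the soft one 14 to 15 mm, in proportion to force.
- mid_a (a point): Mid-span of leaf_a, on its upper face, 75 mm from the root, marked by a 10 mm dark dot; 86 mm above the table when unloaded; moves with the leaf. Press it from above with the tips of the shut fingers.
- post_a (a point): Foot of the marker post (steel, 12 mm diameter, 30 mm high, upright) on top of leaf_a's clamp (50 x 42 mm, its flat top 95 mm above the table), 100 mm from mid-span beyond the leaf's root. The collar's place: underside on the clamp's top.
- leaf_b: Steel leaf spring, 150 x 26 x 3 mm, rolled end, clamped at its root, where its origin lies, 84 mm above the table. Runs along its own -x, level when unloaded; pressed, it swings down about its root (at most 0.5 rad) and springs back. All three look alike. At 8 N at mid-span a sound leaf gives 5 to 6 mm there, the soft one 14 to 15 mm, in proportion to force.
- mid_b (a point): Mid-span of leaf_b, on its upper face, 75 mm from the root, marked by a 10 mm dark dot; 86 mm above the table when unloaded; moves with the leaf. Press it from above with the tips of the shut fingers.
- post_b (a point): Foot of the marker post (steel, 12 mm diameter, 30 mm high, upright) on top of leaf_b's clamp (50 x 42 mm, its flat top 95 mm above the table), 100 mm from mid-span beyond the leaf's root. The collar's place: underside on the clamp's top.
- leaf_c: Steel leaf spring, 150 x 26 x 3 mm, rolled end, clamped at its root, where its origin lies, 84 mm above the table. Runs along its own -x, level when unloaded; pressed, it swings down about its root (at most 0.5 rad) and springs back. All three look alike. At 8 N at mid-span a sound leaf gives 5 to 6 mm there, the soft one 14 to 15 mm, in proportion to force.
- mid_c (a point): Mid-span of leaf_c, on its upper face, 75 mm from the root, marked by a 10 mm dark dot; 86 mm above the table when unloaded; moves with the leaf. Press it from above with the tips of the shut fingers.
- post_c (a point): Foot of the marker post (steel, 12 mm diameter, 30 mm high, upright) on top of leaf_c's clamp (50 x 42 mm, its flat top 95 mm above the table), 100 mm from mid-span beyond the leaf's root. The collar's place: underside on the clamp's top.
- nut: Bystander: dark round nut, 26 mm across, 12 mm high, lying on the board between two leaves; origin at its underside.
- wrench: Bystander: wrench, 150 mm long, lying on the board's -x edge; origin at its underside.
- tin: Bystander: upright can, 80 mm across, 100 mm high; origin at its underside.
- hammer: Bystander: hammer lying on the table; origin at its underside.
- brush: Bystander: brush lying on the table; origin at its underside.
- half_brick: Bystander: half brick, 110 x 100 x 65 mm; origin at its underside.
- mug: Bystander: upright mug, 72 mm across, 80 mm high; origin at its underside.

How it is judged (in metres and radians):
On the way, in this order (a step that is already met when the one before it is completed fails the run):
1. the leaf next to the parking post is pressed by the fingers at mid-span (TCP within 18 mm of the dot in plan) with 6 to 10.5 N (((contact force between the fingers and leaf_a between 6 and 10.5 N and horizontal distance between the grasp point and mid_a below 0.018 m and y of post_a in the frame of board above 0.0425 m) or (contact force between the fingers and leaf_b between 6 and 10.5 N and horizontal distance between the grasp point and mid_b below 0.018 m and y of post_b in the frame of board above 0.0425 m) or (contact force between the fingers and leaf_c between 6 and 10.5 N and horizontal distance between the grasp point and mid_c below 0.018 m and y of post_c in the frame of board above 0.0425 m))), for 0.3 s.
2. then the middle leaf, likewise (((contact force between the fingers and leaf_a between 6 and 10.5 N and horizontal distance between the grasp point and mid_a below 0.018 m and y of post_a in the frame of board between -0.0425 and 0.0425 m) or (contact force between the fingers and leaf_b between 6 and 10.5 N and horizontal distance between the grasp point and mid_b below 0.018 m and y of post_b in the frame of board between -0.0425 and 0.0425 m) or (contact force between the fingers and leaf_c between 6 and 10.5 N and horizontal distance between the grasp point and mid_c below 0.018 m and y of post_c in the frame of board between -0.0425 and 0.0425 m))), for 0.3 s.
3. then the leaf at the far end, likewise (((contact force between the fingers and leaf_a between 6 and 10.5 N and horizontal distance between the grasp point and mid_a below 0.018 m and y of post_a in the frame of board below -0.0425 m) or (contact force between the fingers and leaf_b between 6 and 10.5 N and horizontal distance between the grasp point and mid_b below 0.018 m and y of post_b in the frame of board below -0.0425 m) or (contact force between the fingers and leaf_c between 6 and 10.5 N and horizontal distance between the grasp point and mid_c below 0.018 m and y of post_c in the frame of board below -0.0425 m))), for 0.3 s.
4. then the collar is lifted clear of the posts (z of collar in the frame of board above 0.12 m).
At the end, for the whole second after the job is handed in: The collar lies flat and still on the clamp of the soft leaf (whose tired spring lets its mid-span rest 0.2 mm lower than the others', too little to see), around its marker post: underside within 4 mm of the clamp's top, centred on the post within 8 mm, tilted less than 0.1 rad (((horizontal distance between collar and post_a below 0.008 m and z of collar in the frame of post_a between -0.004 and 0.004 m and height (world z) of mid_a below 0.08588 m) or (horizontal distance between collar and post_b below 0.008 m and z of collar in the frame of post_b between -0.004 and 0.004 m and height (world z) of mid_b below 0.08588 m) or (horizontal distance between collar and post_c below 0.008 m and z of collar in the frame of post_c between -0.004 and 0.004 m and height (world z) of mid_c below 0.08588 m)) and angle between collar's own z axis and vertical below 0.1 rad and linear speed of collar below 0.02 m/s); the robot touches nothing.
It fails at once if a leaf spring is loaded with more than 14 N (contact force between any of leaf_a, leaf_b, leaf_c and anything else above 14 N).
It fails at once if a bystander is moved by more than 30 mm (distance of any of nut, wrench, tin, hammer, brush, half_brick, mug from where it was at the start of the episode above 0.03 m).
It also fails if it takes over 72 s, if anything falls off the work surface, if the arm or the gripper's body presses on something with over 40 N, if the wrist force passes 120 N, or if a joint passes its speed limit or range.

### The arm

A 6-joint arm with a two-finger parallel gripper is mounted at the origin on the work surface. World frame = base frame: x ahead of the robot, y to its left, z up, the work surface at z = 0. Lengths are in mm, angles in rad, forces in N, time in s.
With the tool pointing down it reaches from about 275 to 750 mm from the base axis. Payload 10.2 kg.
Tool frame: the origin (TCP) lies between the finger pads, 19 mm behind the fingertips; this is the grasp point; z points along the fingers, y is the line along which they close (so a half turn about z gives the same grasp; the last joint's range is limited). The gripper opens to 85 mm and grips with 20 to 120 N. Pads are 22 mm wide; open, the fingers measure 114 mm over their backs; the gripper's body (76 mm by 85 mm) begins 54 mm behind the grasp point. The pads swing forward as they close: fully open they stand 13 mm farther back than shut.
Start: joints at [1.074, 0.313, 1.498, -0, 1.331, -0.223], TCP at [141.968, 505.447, 249.994] pointing down, gripper open.
Joint ranges: [-2.94, 2.94], [-0.97, 2.17], [0.19, 2.56], [-1.23, 4.37], [0.02, 3.11], [-2.88, 2.88]. Speed limits (rad/s): [2.39, 2.39, 3.01, 3.14, 3.14, 3.14].

### API

Orientations are given as a unit quaternion [w, x, y, z].
In Python, from rig import * gives the robot as it stands.
- The arm moves only by the tool arm_command, never from a script. Its argument "steps" is a list that holds one entry, the list of rows, each a list of 7 numbers: the opening, from 0 (shut) to 1 (fully open), then the shift along the tool's x, y, z each as a share of 0.05 m, from -1 to 1, then the turn, a rotation vector about the tool's x, y, z each as a share of 0.15 rad, from -1 to 1. A call has 1 to 8 rows; each row shifts and turns the commanded pose from where the row before left it, along the tool's axes as they then stand; what a row does not reach is not made up. A row lasts 1/8 s, in which the tool goes at most 62.5 mm and 10.7 degrees, less where a joint would pass 70% of its speed; a pose out of reach is approached as far as the arm can. A call with a number of a shift or a turn outside -1 to 1 is refused whole. A call with a gripper value outside its range is refused whole. The fingers move at their own pace and stop on an object; "squeeze" is the grip in N (left out, the last holds). Time passes only in rows, so rows that do not move let the fingers close. It gives the time, the measured TCP pose, the force, the opening and the grip force at its end, in the units of the state.
- sense(): the state, without advancing time (a new reading comes with each control period).
- capture(name): name is "side" or "top" or "wrist"; returns the picture (420x560x3 uint8, red, green, blue); there is no depth.
- get_calibration(name): a dict with "intrinsics" (3x3 intrinsics, pixels), "rvec" (rotation vector, rad) and "tvec" (3), from world to camera coordinates, as OpenCV has them; the wrist camera has in their place "T_tool_cam" (4x4, takes a point from camera to tool coordinates, whose origin is the TCP and whose axes are the flange's). Camera axes: x right, y down, z forward; pixel columns grow to the right and rows downward; lengths in mm; the calibration is good to about 2 mm. A picture is of the moment at which its call begins: read the wrist's pose just before it. get_calibration takes no time and is no camera call.
- finish_job(): hands the job in; it is judged then, once.
The state is a dict: "time_s": time; "joints": joint angles; "dq": joint speeds; "tau": joint torques, N m; "eef_pos": TCP position; "ee_rot": TCP orientation; "force": force on the tool from outside, world axes, zero at the start; "wrist_torque": the same for the moment, N m; "grip_width": opening from 0.0 (shut) to 1.0 (fully open); "grip_force": force on a finger pad.
Only numpy, scipy, OpenCV 4.12 (cv2) and the standard library are available. Lean on these libraries where they do the work, as an engineer would, in place of code of your own. Each camera call takes 0.05 s, during which the arm holds its last target. There are 200 camera calls.

## Working session

There is one attempt and no reset: what is moved stays moved. The work goes in short steps, Python scripts to look and compute and a tool call to move; the robot and the scene stay as the last step left them, time stands still between calls to the robot, and variables do not carry over. Pictures are saved under pics/ and viewed, at most 10 in all, crops included, and the job is handed in when it is done.

Besides the shell and the picture viewer there is one more tool, called after "Call:" as name([rows], argument=value, ...), one row to a line, values as JSON. arm_command: Moves the arm, as the interface text tells. Its arguments: {"type":"object","properties":{"steps":{"type":"array"},"squeeze":{"type":"number"}},"required":["steps"]}

```bash
mkdir -p pics; ls; cat > h.py <<'E'
from rig import *
import numpy as np, cv2
from scipy.spatial.transform import Rotation as R
def cam(name):
    c=get_calibration(name); K=np.array(c["intrinsics"],float)
    if "rvec" in c:
        return K, cv2.Rodrigues(np.array(c["rvec"],float))[0], np.array(c["tvec"],float).ravel()
    s=sense(); w,x,y,z=s["ee_rot"]; T=np.eye(4); T[:3,:3]=R.from_quat([x,y,z,w]).as_matrix(); T[:3,3]=s["eef_pos"]
    M=np.linalg.inv(T@np.array(c["T_tool_cam"],float)); return K,M[:3,:3],M[:3,3]
def tri(obs): # [(cam,(u,v))...]
    A=[];b=[]
    for (K,Rm,t),(u,v) in obs:
        d=Rm.T@np.linalg.inv(K)@[u,v,1]; d/=np.linalg.norm(d); P=np.eye(3)-np.outer(d,d); A.append(P); b.append(P@(-Rm.T@t))
    X=np.linalg.lstsq(np.vstack(A),np.hstack(b),rcond=None)[0]
    return X,[np.linalg.norm(a@X-q) for a,q in zip(A,b)]
def onz(c,uv,z):
    K,Rm,t=c; d=Rm.T@np.linalg.inv(K)@[uv[0],uv[1],1]; o=-Rm.T@t; return o+d*(z-o[2])/d[2]
def proj(c,X):
    K,Rm,t=c; p=K@(Rm@np.array(X,float)+t); return p[:2]/p[2]
E
python3 - <<'E'
from h import *
s=sense(); print(s)
for n in("side","top","wrist"):
    cv2.imwrite(f"pics/{n}0.png",cv2.cvtColor(capture(n),cv2.COLOR_RGB2BGR))
    print(n,get_calibration(n))
a=[cv2.imread(f"pics/{n}0.png") for n in("side","top")]
cv2.imwrite("pics/st0.png",cv2.resize(a[1],(784,588)))
E
```

```text
pics
{'time_s': 0.0, 'joints': array([ 1.07362959e+00,  3.13432307e-01,  1.49842085e+00, -1.45524232e-05,
        1.33099250e+00, -2.23391690e-01]), 'dq': array([-1.82738938e-03,  4.14663833e-04, -3.41873517e-04,  4.86676055e-05,
       -9.49969380e-04,  1.44827740e-04]), 'tau': array([ 2.92944105e-04, -4.12267220e+01, -2.59746587e+01, -1.52789680e-04,
        4.13042813e-03,  5.21182670e-06]), 'eef_pos': array([141.84271364, 505.2395114 , 249.45022149]), 'ee_rot': array([-2.14251176e-04,  1.36458679e-01,  9.90645565e-01, -5.88771365e-04]), 'force': array([ 1.37638955,  0.64249397, -0.01569647]), 'wrist_torque': array([-0.00715521,  0.01513928,  0.00821237]), 'grip_force': 0.0, 'grip_width': 1.0043377078651357}
side {'intrinsics': array([[445.86854452,   0.        , 279.49037581],
       [  0.        , 445.86854452, 216.66566748],
       [  0.        ,   0.        ,   1.        ]]), 'rvec': array([ 0.25595003, -2.888293  ,  1.04598637]), 'tvec': array([ 445.77558101,  103.64463884, 1268.47707804])}
top {'intrinsics': array([[408.38568372,   0.        , 279.22255801],
       [  0.        , 408.38568372, 211.8265661 ],
       [  0.        ,   0.        ,   1.        ]]), 'rvec': array([ 2.1691558 , -2.17505035,  0.15104091]), 'tvec': array([   3.26459722,  475.94162471, 1095.75557091])}
wrist {'intrinsics': array([[301.21054995,   0.        , 273.63633883],
       [  0.        , 301.21054995, 215.04900716],
       [  0.        ,   0.        ,   1.        ]]), 'T_tool_cam': array([[ 4.18095130e-04, -9.55358554e-01, -2.95448573e-01,
         7.68787650e+01],
       [ 9.99999613e-01,  6.28129579e-04, -6.15992138e-04,
         1.32704361e+00],
       [ 7.74073346e-04, -2.95448201e-01,  9.55358447e-01,
        -1.24108965e+02],
       [ 0.00000000e+00,  0.00000000e+00,  0.00000000e+00,
         1.00000000e+00]])}
```

View pics/st0.png

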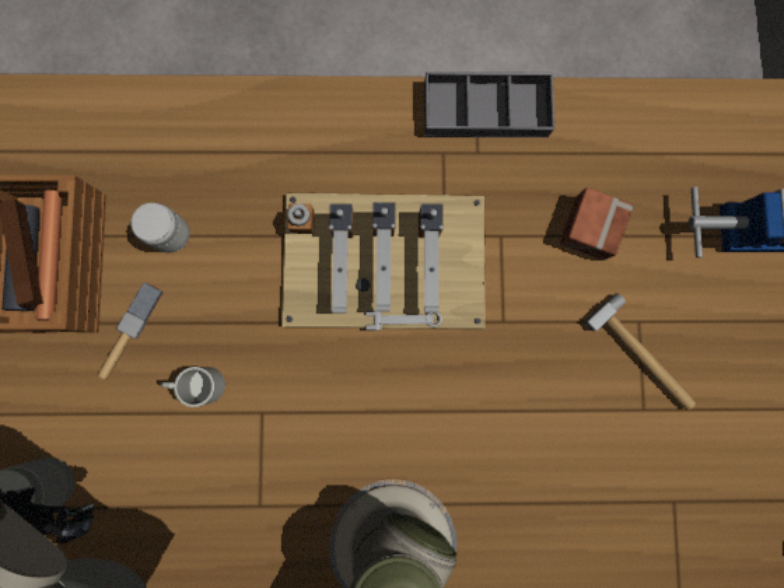

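View pics/side0.png

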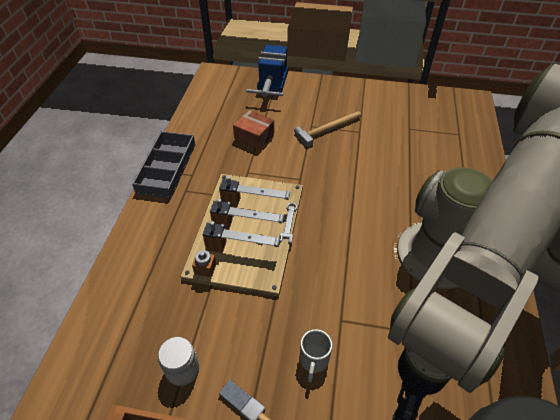

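The top view shows the board centred at about (384,261), with the collar on its post at (298,214). The leaf dots are at about (340,270), (383,268) and (432,269) in the 1.4x image. The side view shows the same row with the collar at (203,258). Next I'll enlarge both.

```bash
python3 - <<'E'
from h import *
t=cv2.imread("pics/top0.png");s=cv2.imread("pics/side0.png")
cv2.imwrite("pics/tc.png",cv2.resize(t[130:245,195:355],None,fx=5,fy=5,interpolation=cv2.INTER_CUBIC))
cv2.imwrite("pics/sc.png",cv2.resize(s[170:290,175:310],None,fx=5,fy=5,interpolation=cv2.INTER_CUBIC))
E
```

```text
(no output)
```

View pics/tc.png

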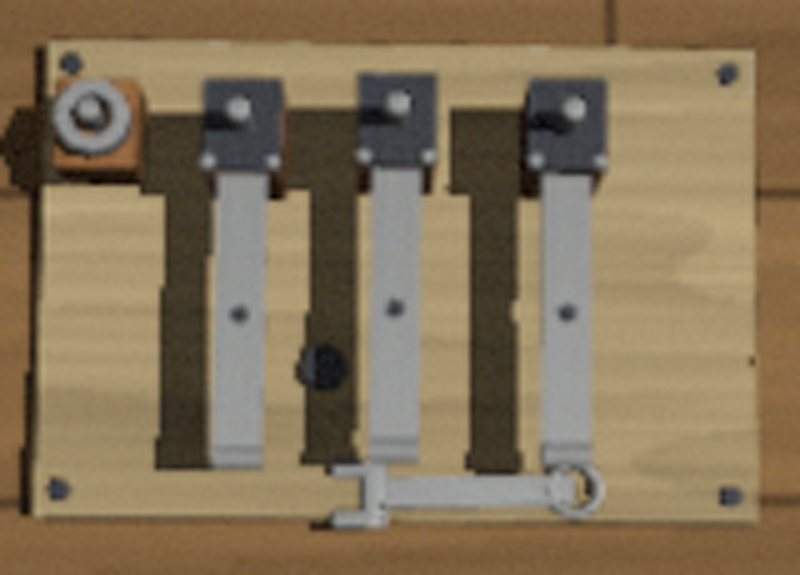

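View pics/sc.png

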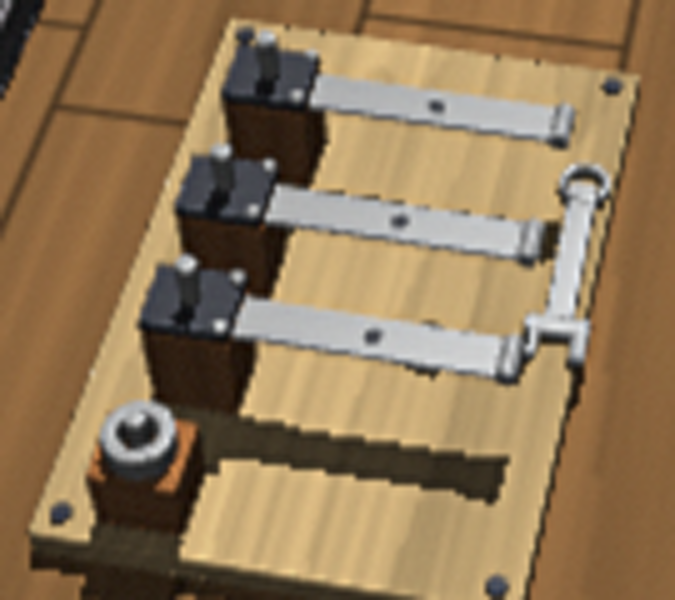

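In the top crop, the dots are at (239,314), (395,308) and (567,312). The post tips are at (238,108), (398,102) and (574,108), and the collar is at (92,117) with its post tip at (89,109). In the side crop, the dots are at (373,336), (400,221) and (436,106), the tips at (186,262), (222,152) and (266,40), and the collar's top rim at (138,432).

```bash
python3 - <<'E'
from h import *
T=cam("top");S=cam("side")
t=lambda u,v:(T,((u+.5)/5-.5+195,(v+.5)/5-.5+130)); s=lambda u,v:(S,((u+.5)/5-.5+175,(v+.5)/5-.5+170))
L=dict(d1=((239,314),(373,336)),d2=((395,308),(400,221)),d3=((567,312),(436,106)),p1=((238,108),(186,262)),p2=((398,102),(222,152)),p3=((574,108),(266,40)),col=((92,117),(138,432)),ptip=((89,109),(135,418)))
for k,(a,b) in L.items():
    X,e=tri([t(*a),s(*b)]); print(k,X.round(1),np.round(e,1))
for k,z in(("d1",86),("d2",86),("d3",86),("p1",125),("p2",125),("p3",125),("col",83),("ptip",95)):
    print(k,onz(*t(*L[k][0]),z).round(1),onz(*s(*L[k][1]),z).round(1))
for c in((45,42),(757,50),(757,521),(37,516)): print("corner",onz(*t(*c),20).round(1))
s=sense();w,x,y,z=s["ee_rot"];print(R.from_quat([x,y,z,w]).as_matrix().round(3))
E
```

```text
d1 [519.2  99.4  85.4] [1.3 1.3]
d2 [522.1  17.7  85.4] [1.5 1.5]
d3 [520.1 -72.7  85. ] [1.5 1.5]
p1 [618.8  97.9 125.1] [1.4 1.4]
p2 [622.2  16.2 122.3] [2.1 2.1]
p3 [620.1 -74.2 120.6] [1.8 1.8]
col [626.8 178.5  79.8] [0.7 0.7]
ptip [627.3 178.3  92.3] [1.2 1.2]
d1 [520.4  99.5  86. ] [517.7 100.   86. ]
d2 [523.6  17.8  86. ] [520.4  18.3  86. ]
d3 [521.5 -72.5  86. ] [518.3 -71.6  86. ]
p1 [620.4  98.  125. ] [617.4  98.  125. ]
p2 [623.7  16.4 125. ] [619.   18.9 125. ]
p3 [620.7 -73.7 125. ] [616.7 -69.7 125. ]
col [626.6 178.1  83. ] [625.1 180.6  83. ]
ptip [627.7 178.   95. ] [625.2 180.1  95. ]
corner [686.5 214.1  20. ]
corner [ 683.  -188.7   20. ]
corner [ 415.5 -182.5   20. ]
corner [419.2 213.8  20. ]
[[-0.963  0.27  -0.   ]
 [ 0.27   0.963 -0.001]
 [ 0.    -0.001 -1.   ]]
```

Call:
arm_command([
  [[0,0,0,0,0,0,-0.9],[0,0,0,0,0,0,-0.9],[0,-0.6,-0.65,0,0,0,0],[0,-0.6,-0.65,0,0,0,0],[0,-0.6,-0.65,0,0,0,0],[0,-0.6,-0.65,0,0,0,0],[0,-0.6,-0.65,0,0,0,0],[0,-0.6,-0.65,0,0,0,0]],
], squeeze=30)

```text
time_s: 1.15
eef_pos: [322.0, 308.6, 249.9]
ee_rot: [-0.0, 0.002, 1.0, -0.0]
force: [-0.1, -0.2, 0.1]
grip_width: -0.003
grip_force: 0.0
```

Call:
arm_command([
  [[0,-0.66,-0.7,0,0,0,0],[0,-0.66,-0.7,0,0,0,0],[0,-0.66,-0.7,0,0,0,0],[0,-0.66,-0.7,0,0,0,0],[0,-0.66,-0.7,0,0,0,0],[0,-0.64,-0.68,0,0,0,0],[0,0,0,0.9,0,0,0],[0,0,0,0.9,0,0,0]],
])

```text
time_s: 2.15
eef_pos: [517.6, 99.5, 158.6]
ee_rot: [0.0, 0.002, 1.0, -0.0]
force: [0.5, -0.3, -1.0]
grip_width: -0.004
grip_force: 0.0
```

```bash
python3 - <<'E'
from h import *
C=cam("wrist"); im=cv2.cvtColor(capture("wrist"),cv2.COLOR_RGB2BGR); cv2.imwrite("pics/w1.png",im)
s=sense();print(s["eef_pos"],s["ee_rot"],s["force"])
for X in([519,99.6,86],[522,18,86],[520,-72.3,86],[618.8,98,125],[621,17.5,125],[626.8,178.8,83],[s["eef_pos"][0],s["eef_pos"][1],86]): print(proj(C,X).round(1))
E
```

```text
[514.67867668  99.72942693 152.88083882] [-4.86482412e-03  2.27309636e-03  9.99985571e-01  1.53245608e-04] [-3.39975046 -0.35890024 -5.79337143]
[271.6 238.3]
[155.7 242.7]
[ 26.9 240.6]
[269.7 397.6]
[150.9 400.5]
[369.6 359.9]
[271.7 232.5]
```

View pics/w1.png

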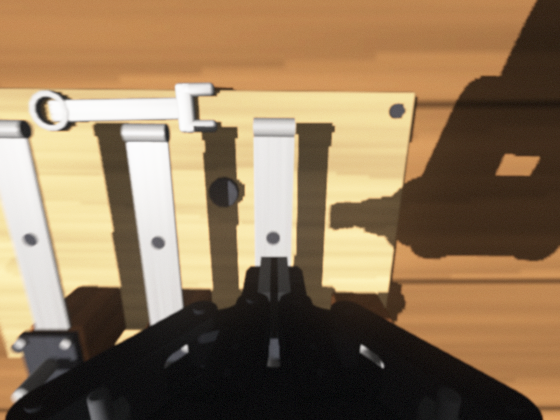

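The wrist view shows the three dots at (273,238), (158,242) and (30,239), within 3 px of where my positions predict. The measurements hold, so I'll start descending.

Call:
arm_command([
  [[0,-0.04,0,0.2,0,0,0],[0,0,0,0.2,0,0,0],[0,0,0,0.2,0,0,0],[0,0,0,0.2,0,0,0],[0,0,0,0,0,0,0],[0,0,0,0,0,0,0],[0,0,0,0,0,0,0],[0,0,0,0,0,0,0]],
])

```text
time_s: 3.2
eef_pos: [519.5, 100.0, 120.2]
ee_rot: [0.0, 0.002, 1.0, -0.0]
force: [0.3, 0.4, 0.5]
grip_width: 0.001
grip_force: 0.0
```

```bash
python3 - <<'E'
from h import *
s=sense();print(s["eef_pos"],s["force"],s["dq"])
E
```

```text
[519.52320172 100.00799676 120.20588601] [0.31514419 0.44152585 0.47264311] [ 0.00100264  0.00207157  0.00216967  0.00019647 -0.00070354  0.00099231]
```

Call:
arm_command([
  [[0,0,0,0.1,0,0,0],[0,0,0,0.1,0,0,0],[0,0,0,0.06,0,0,0],[0,0,0,0.06,0,0,0],[0,0,0,0,0,0,0],[0,0,0,0,0,0,0]],
])

```text
time_s: 3.95
eef_pos: [519.5, 100.0, 104.1]
ee_rot: [0.0, 0.002, 1.0, 0.0]
force: [0.2, -0.8, 0.1]
grip_width: -0.002
grip_force: 0.2
```

Call:
arm_command([
  [[0,0,0,0.03,0,0,0],[0,0,0,0.03,0,0,0],[0,0,0,0,0,0,0],[0,0,0,0,0,0,0]],
])

```text
time_s: 4.45
eef_pos: [519.5, 100.0, 101.1]
ee_rot: [0.0, 0.002, 1.0, 0.0]
force: [0.3, 0.3, 1.7]
grip_width: -0.001
grip_force: 1.1
```

```bash
python3 - <<'E'
from h import *
for i in range(3):
    s=sense();print(s["eef_pos"],s["force"])
    capture("top")
E
```

```text
[519.54737307 100.02660821 101.11610371] [0.2589634  0.30924476 1.68573607]
[519.5696644  100.03000122 101.14231112] [ 0.25378959 -0.60061736  2.36320256]
[519.55573406 100.00234535 101.11666746] [ 0.36925995 -0.23547731  1.79174939]
```

Call:
arm_command([
  [[0,0,0,0.02,0,0,0],[0,0,0,0.02,0,0,0],[0,0,0,0,0,0,0],[0,0,0,0,0,0,0]],
])

```text
time_s: 5.1
eef_pos: [519.6, 100.0, 99.1]
ee_rot: [0.0, 0.002, 1.0, -0.0]
force: [0.1, 0.9, 3.1]
grip_width: 0.004
grip_force: 1.7
```

```bash
cat > r.py <<'E'
from h import *
f=[];z=[]
for i in range(5):
    s=sense();f.append(s["force"][2]);z.append(s["eef_pos"][2]); capture("top")
print(s["eef_pos"].round(2),"F",np.mean(f).round(2),np.std(f).round(2),"z",np.mean(z).round(2),s["time_s"])
E
python3 r.py
```

```text
[519.6  100.    99.12] F 3.54 0.3 z 99.12 5.3
```

Call:
arm_command([
  [[0,0,0,0.03,0,0,0],[0,0,0,0.03,0,0,0],[0,0,0,0,0,0,0],[0,0,0,0,0,0,0]],
])

```text
time_s: 5.85
eef_pos: [519.8, 100.0, 96.2]
ee_rot: [0.0, 0.002, 1.0, -0.0]
force: [2.3, 0.4, 5.8]
grip_width: -0.0
grip_force: 2.7
```

```bash
python3 r.py
```

```text
[519.77 100.    96.24] F 5.67 0.58 z 96.22 6.05
```

Call:
arm_command([
  [[0,0,0,0.03,0,0,0],[0,0,0,0.03,0,0,0],[0,0,0,0,0,0,0],[0,0,0,0,0,0,0],[0,0,0,0,0,0,0],[0,0,0,0,0,0,0],[0,0,0,0,0,0,0]],
])

```text
time_s: 6.98
eef_pos: [520.1, 100.0, 93.5]
ee_rot: [0.001, 0.002, 1.0, -0.0]
force: [2.6, -0.1, 8.2]
grip_width: -0.001
grip_force: 3.5
```

```bash
python3 r.py
```

```text
[520.08  99.98  93.54] F 8.1 0.26 z 93.54 7.175
```

Force rises about 0.8 N/mm, which falls between sound and soft. Before judging this leaf I'll check its deflection with the side camera.

```bash
python3 - <<'E'
from h import *
b=cv2.cvtColor(capture("side"),cv2.COLOR_RGB2BGR); a=cv2.imread("pics/side0.png")
cv2.imwrite("pics/side1.png",b)
f=lambda i:cv2.resize(i[205:255,215:295],None,fx=7,fy=7,interpolation=cv2.INTER_CUBIC)[:295]
f=lambda i:cv2.resize(i[212:254,215:300],None,fx=7,fy=7,interpolation=cv2.INTER_CUBIC)
cv2.imwrite("pics/cmp1.png",np.vstack([f(a),f(b)]))
S=cam("side")
for d in(0,11,28): print(d,((proj(S,[444,100,86-d])-[215,212]+.5)*7).round(0))
E
```

```text
0 [432. 204.]
11 [432. 222.]
28 [432. 248.]
```

View pics/cmp1.png

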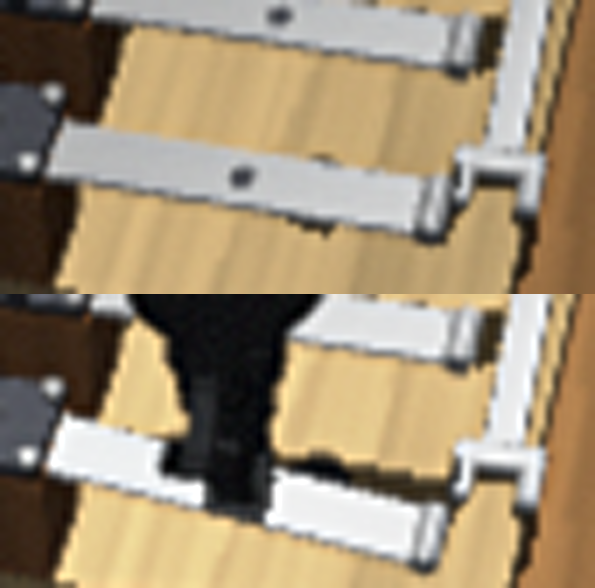

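The rolled end dropped about 32 px, roughly 20 mm, so mid-span gave 10–12 mm. The tilted leaf bears on the pad's root-side edge, about 64 mm from the root, where a soft leaf should show about 0.76 N/mm and a sound one about 2 N/mm. This one looks soft, and the middle leaf will give the comparison.

Call:
arm_command([
  [[0,0,0,-0.3,0,0,0],[0,0,0,-0.2,0,0,0],[0,-0.04,-0.55,0,0,0,0],[0,0,-0.55,0,0,0,0],[0,0,-0.54,0,0,0,0],[0,0,0,0.15,0,0,0],[0,0,0,0.08,0,0,0],[0,0,0,0,0,0,0]],
])

```text
time_s: 8.28
eef_pos: [520.8, 18.8, 106.1]
ee_rot: [-0.001, 0.001, 1.0, 0.0]
force: [-0.4, -1.0, 0.5]
grip_width: 0.0
grip_force: 0.0
```

```bash
python3 r.py
```

```text
[521.16  18.41 106.61] F 0.24 0.22 z 106.43 8.475
```

Call:
arm_command([
  [[0,0,0,0.04,0,0,0],[0,0,0,0.03,0,0,0],[0,0,0,0.03,0,0,0],[0,0,0,0,0,0,0],[0,0,0,0,0,0,0]],
])

```text
time_s: 9.15
eef_pos: [521.3, 18.1, 101.8]
ee_rot: [0.0, 0.002, 1.0, 0.0]
force: [-0.2, 1.7, 4.7]
grip_width: -0.0
grip_force: 2.5
```

```bash
python3 r.py
```

```text
[521.24  18.05 101.66] F 4.68 0.4 z 101.7 9.35
```

Call:
arm_command([
  [[0,0,0,0.017,0,0,0],[0,0,0,0.017,0,0,0],[0,0,0,0,0,0,0],[0,0,0,0,0,0,0],[0,0,0,0,0,0,0],[0,0,0,0,0,0,0],[0,0,0,0,0,0,0]],
])

```text
time_s: 10.28
eef_pos: [521.3, 18.0, 100.2]
ee_rot: [0.0, 0.002, 1.0, -0.0]
force: [-1.2, 1.1, 7.8]
grip_width: 0.004
grip_force: 3.8
```

```bash
python3 r.py
```

```text
[521.3   18.02 100.18] F 7.57 0.49 z 100.19 10.475
```

Call:
arm_command([
  [[0,0,0,-0.2,0,0,0],[0,0,0,-0.15,0,0,0],[0,0.02,-0.6,0,0,0,0],[0,0,-0.6,0,0,0,0],[0,0,-0.6,0,0,0,0],[0,0,0,0.15,0,0,0],[0,0,0,0.08,0,0,0],[0,0,0,0,0,0,0]],
])

```text
time_s: 11.52
eef_pos: [519.5, -71.1, 105.4]
ee_rot: [-0.001, 0.001, 1.0, 0.0]
force: [0.0, 0.0, 0.6]
grip_width: 0.002
grip_force: 0.0
```

```bash
python3 r.py
```

```text
[519.88 -71.59 105.97] F 0.06 0.52 z 105.77 11.725
```

Call:
arm_command([
  [[0,0,0,0.03,0,0,0],[0,0,0,0.03,0,0,0],[0,0,0,0.03,0,0,0],[0,0,0,0,0,0,0],[0,0,0,0,0,0,0]],
])

```text
time_s: 12.4
eef_pos: [519.9, -71.9, 101.5]
ee_rot: [0.0, 0.002, 1.0, -0.0]
force: [-0.9, 1.9, 5.2]
grip_width: 0.001
grip_force: 2.5
```

```bash
python3 r.py
```

```text
[519.89 -71.98 101.43] F 4.65 0.35 z 101.47 12.6
```

Call:
arm_command([
  [[0,0,0,0.018,0,0,0],[0,0,0,0.018,0,0,0],[0,0,0,0,0,0,0],[0,0,0,0,0,0,0],[0,0,0,0,0,0,0],[0,0,0,0,0,0,0],[0,0,0,0,0,0,0]],
])

```text
time_s: 13.52
eef_pos: [520.0, -72.0, 99.9]
ee_rot: [0.0, 0.002, 1.0, -0.0]
force: [-0.6, 2.8, 7.3]
grip_width: 0.003
grip_force: 3.7
```

```bash
python3 r.py
```

```text
[519.95 -71.98  99.83] F 7.51 0.26 z 99.85 13.725
```

Leaves 2 and 3 give only about 4 mm at the TCP for 7.5 N, against about 10 mm for leaf 1, so leaf 1, next to the parking post, is the soft one. Next is the collar.

Call:
arm_command([
  [[0,0,0,-0.8,0,0,0],[0,0,0,-0.8,0,0,0],[0.2,-0.35,0.83,0,0,0,0],[0.4,-0.35,0.83,0,0,0,0],[0.7,-0.35,0.83,0,0,0,0],[0.7,-0.35,0.83,0,0,0,0],[0.7,-0.35,0.83,0,0,0,0],[0.7,-0.37,0.87,0,0,0,0]],
])

```text
time_s: 14.78
eef_pos: [627.0, 179.7, 178.8]
ee_rot: [-0.001, 0.002, 1.0, -0.0]
force: [-0.2, 0.2, -0.7]
grip_width: 0.698
grip_force: 0.0
```

Call:
arm_command([
  [[0.7,0,0,0.4,0,0,0],[0.7,0,0,0,0,0,0],[0.7,0,0,0,0,0,0],[0.7,0,0,0,0,0,0]],
])

```text
time_s: 15.28
eef_pos: [627.0, 178.1, 160.4]
ee_rot: [0.001, 0.002, 1.0, 0.0]
force: [0.2, 0.1, -0.8]
grip_width: 0.703
grip_force: 0.0
```

```bash
python3 - <<'E'
from h import *
C=cam("wrist"); im=cv2.cvtColor(capture("wrist"),cv2.COLOR_RGB2BGR); cv2.imwrite("pics/w2.png",im)
s=sense();print(s["eef_pos"],s["ee_rot"],s["force"],s["grip_width"])
for X in([626.8,178.8,83],[627,178.8,95],[618.8,98,125],[621,17.5,125]): print(proj(C,X).round(1))
E
```

```text
[626.98244101 178.1715709  160.30862412] [5.79278677e-04 2.22683378e-03 9.99997352e-01 3.34642378e-05] [-0.72666481 -0.69784157  0.43666856] 0.7006462679855637
[272.5 233.6]
[272.4 240.2]
[131.1 247.1]
[ -8.  251.1]
```

View pics/w2.png

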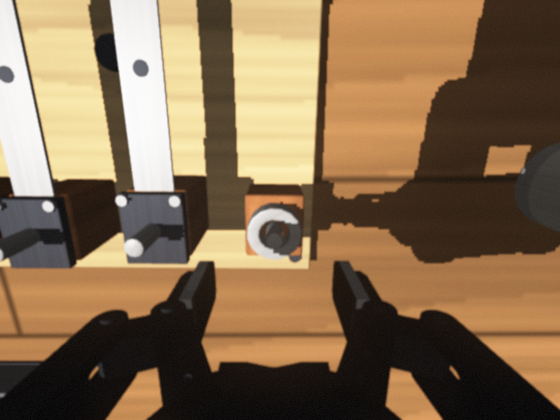

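The wrist view shows the collar centred at (274,233) between the fingers and the tip of marker post 1 at (134,247). Both sit about 1 mm further along +y than predicted. I'll lower over the collar.

Call:
arm_command([
  [[0.7,0,0.026,0.4,0,0,0],[0.7,0,0,0.4,0,0,0],[0.7,0,0,0.3,0,0,0],[0.7,0,0,0.2,0,0,0],[0.7,0,0,0.1,0,0,0],[0.7,0,0,0.06,0,0,0],[0.7,0,0,0.04,0,0,0],[0.7,0,0,0,0,0,0]],
])

```text
time_s: 16.32
eef_pos: [626.8, 179.9, 84.7]
ee_rot: [0.0, 0.002, 1.0, -0.0]
force: [0.7, -1.1, 0.8]
grip_width: 0.699
grip_force: 0.0
```

Call:
arm_command([
  [[0.3,0,0,0,0,0,0],[0.3,0,0,0,0,0,0],[0.3,0,0,0,0,0,0],[0.3,0,0,0,0,0,0],[0.3,0,0,0,0,0,0],[0.3,0,0,0,0,0,0]],
], squeeze=40)

```text
time_s: 17.08
eef_pos: [627.0, 179.9, 85.1]
ee_rot: [0.001, 0.002, 1.0, 0.0]
force: [-1.2, -0.8, 5.5]
grip_width: 0.447
grip_force: 40.6
```

Call:
arm_command([
  [[0.3,0,0,-0.1,0,0,0],[0.3,0,0,-0.3,0,0,0],[0.3,0,0,-0.4,0,0,0],[0.3,0,0,-0.4,0,0,0],[0.3,0,0,-0.4,0,0,0],[0.3,0,0,0,0,0,0],[0.3,0,0,0,0,0,0],[0.3,0,0,0,0,0,0]],
])

```text
time_s: 18.08
eef_pos: [626.4, 179.8, 163.5]
ee_rot: [-0.001, 0.002, 1.0, -0.0]
force: [0.1, -0.5, -1.2]
grip_width: 0.453
grip_force: 40.4
```

```bash
python3 - <<'E'
from h import *
C=cam("wrist"); im=cv2.cvtColor(capture("wrist"),cv2.COLOR_RGB2BGR); cv2.imwrite("pics/w3.png",im)
s=sense();print(s["eef_pos"],s["ee_rot"],s["force"],s["grip_width"],s["grip_force"])
p=s["eef_pos"]
for X in([p[0],p[1],p[2]-2],[p[0],p[1],p[2]-20],[618.8,99,125],[618.8,99,95]): print(proj(C,X).round(1))
E
```

```text
[626.44464391 179.88195908 163.65510769] [-7.20933647e-04  1.92288535e-03  9.99997888e-01 -7.90594529e-05] [ 0.0895829  -0.17300506 -1.19264624] 0.451568822457721 40.41929656639695
[270.3 290.8]
[270.7 272.7]
[132.5 246. ]
[152.3 228.7]
```

View pics/w3.png

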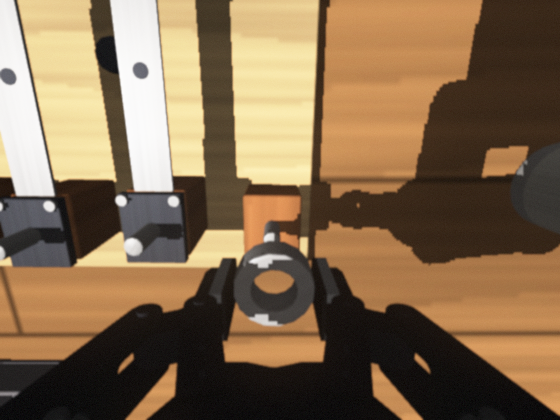

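The wrist view shows the collar held level between the pads at about (274,287), with marker post 1's tip at (134,246). I'll move over the post.

Call:
arm_command([
  [[0.3,0.035,-0.4,0,0,0,0],[0.3,0.035,-0.4,0,0,0,0],[0.3,0.035,-0.4,0,0,0,0],[0.3,0.035,-0.43,0,0,0,0],[0.3,0,0,0.2,0,0,0],[0.3,0,0,0,0,0,0],[0.3,0,0,0,0,0,0],[0.3,0,0,0,0,0,0]],
])

```text
time_s: 19.12
eef_pos: [619.5, 98.9, 154.7]
ee_rot: [0.0, 0.002, 1.0, 0.0]
force: [0.3, -0.4, -1.4]
grip_width: 0.449
grip_force: 40.5
```

```bash
python3 - <<'E'
from h import *
s=sense();print(s["eef_pos"],s["force"]); p=s["eef_pos"]
C=cam("wrist"); w=cv2.cvtColor(capture("wrist"),cv2.COLOR_RGB2BGR)
S=cam("side"); si=cv2.cvtColor(capture("side"),cv2.COLOR_RGB2BGR)
w=cv2.resize(w[200:360,190:360],(560,527),interpolation=cv2.INTER_CUBIC)
cv2.imwrite("pics/w4.png",w); cv2.imwrite("pics/s4.png",si)
f=3.294
for X in([p[0],p[1],p[2]-2],[618.8,98.8,125]): print(((proj(C,X)-[190,200])*f).round(1))
E
```

```text
[619.50414519  98.94225983 154.6701942 ] [ 0.28514975 -0.40618173 -1.39627752]
[264.4 298. ]
[265.4 207.7]
```

View pics/w4.png

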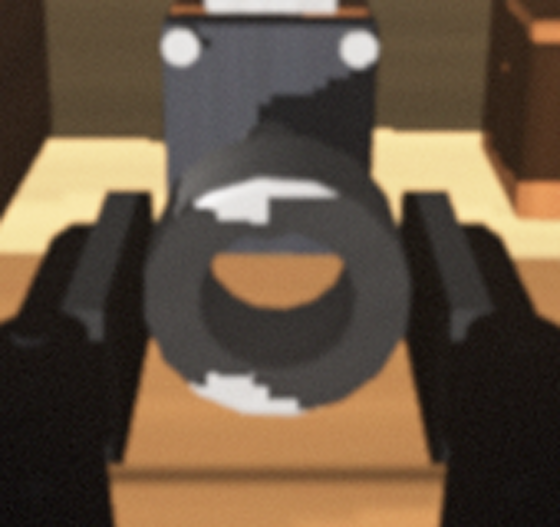

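In the crop the collar's top face is centred at about (278,296) and the clamp at column 269. That puts the collar about 1.5 mm too far +y, so I'll correct that and lower.

Call:
arm_command([
  [[0.3,0.01,-0.03,0,0,0,0],[0.3,0,0,0.1,0,0,0],[0.3,0,0,0.12,0,0,0],[0.3,0,0,0.12,0,0,0],[0.3,0,0,0.12,0,0,0],[0.3,0,0,0.12,0,0,0],[0.3,0,0,0.1,0,0,0],[0.3,0,0,0,0,0,0]],
])

```text
time_s: 20.23
eef_pos: [618.7, 96.9, 120.0]
ee_rot: [-0.0, 0.002, 1.0, -0.0]
force: [-0.3, -0.6, -1.8]
grip_width: 0.455
grip_force: 40.5
```

Call:
arm_command([
  [[0.3,0,0,0.03,0,0,0],[0.3,0,0,0.03,0,0,0],[0.3,0,0,0.02,0,0,0],[0.3,0,0,0,0,0,0],[0.3,0,0,0,0,0,0]],
])

```text
time_s: 20.85
eef_pos: [619.0, 96.9, 116.5]
ee_rot: [0.0, 0.002, 1.0, 0.0]
force: [-1.0, -0.1, -1.4]
grip_width: 0.449
grip_force: 40.5
```

Call:
arm_command([
  [[0.3,0,0,0.02,0,0,0],[0.3,0,0,0.02,0,0,0],[0.3,0,0,0,0,0,0],[0.3,0,0,0,0,0,0]],
])

```text
time_s: 21.35
eef_pos: [619.0, 96.9, 115.1]
ee_rot: [0.0, 0.002, 1.0, -0.0]
force: [-2.6, -0.3, 5.5]
grip_width: 0.449
grip_force: 41.0
```

The force and height show the collar seated at 115.1 mm. I'll let go and lift away.

Call:
arm_command([
  [[0.65,0,0,0,0,0,0],[0.65,0,0,0,0,0,0],[0.65,0,0,0,0,0,0],[0.65,0,0,-0.2,0,0,0],[0.65,0,0,-0.4,0,0,0],[0.65,0,0,-0.8,0,0,0],[0.65,0,0,-0.8,0,0,0],[0.65,0,0,0,0,0,0]],
])

```text
time_s: 22.35
eef_pos: [620.0, 96.9, 228.6]
ee_rot: [0.004, 0.002, 1.0, -0.0]
force: [-0.8, -0.1, -1.2]
grip_width: 0.651
grip_force: 0.0
```

Call:
arm_command([
  [[0.65,0.6,0,-0.3,0,0,0],[0.65,0.6,0,0,0,0,0],[0.65,0,0,0,0,0,0],[0.65,0,0,0,0,0,0]],
])

```text
time_s: 22.85
eef_pos: [559.3, 97.1, 239.3]
ee_rot: [-0.0, 0.002, 1.0, -0.0]
force: [0.5, -0.7, -0.0]
grip_width: 0.651
grip_force: 0.0
```

```bash
python3 - <<'E'
from h import *
C=cam("wrist"); w=cv2.cvtColor(capture("wrist"),cv2.COLOR_RGB2BGR); s=cv2.cvtColor(capture("side"),cv2.COLOR_RGB2BGR); t=cv2.cvtColor(capture("top"),cv2.COLOR_RGB2BGR)
p=np.array([618.8,98.5,113]); u,v=proj(C,p).astype(int); print(u,v)
a=cv2.resize(s[185:285,175:275],(400,400),interpolation=cv2.INTER_CUBIC)
v=min(max(v,60),360)
b=cv2.resize(w[v-60:v+60,u-60:u+60],(400,400),interpolation=cv2.INTER_CUBIC)
cv2.imwrite("pics/end.png",np.hstack([a,b])); print(sense()["eef_pos"],sense()["force"])
E
```

```text
273 275
[559.38314331  97.05073628 239.04863074] [ 0.12387609 -1.32066354 -0.32057842]
```

View pics/end.png

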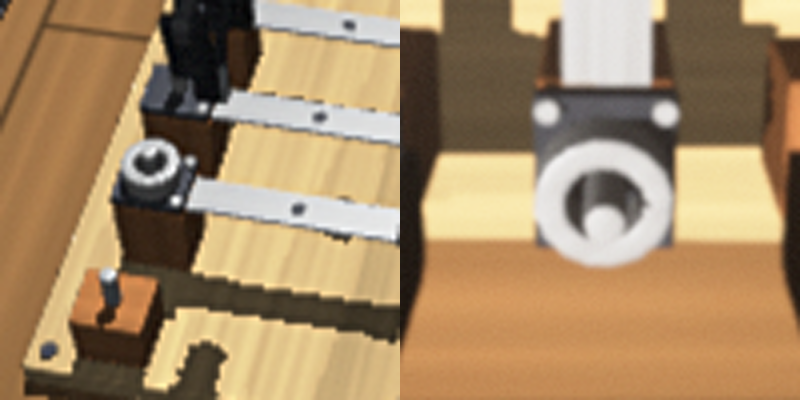

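The collar lies flat on clamp 1 (left crop at (150,170), right crop at (603,203)) with the post inside its bore. The parking post is empty and the gripper is clear, so I'm handing in.

```bash
python3 -c "
from rig import *
print(finish_job())"
```

```text
the job is handed in; nothing more can be done
None
```

I pressed all three leaves in order to about 8 N (8.1, 7.6 and 7.5 N). The leaf next to the parking post gave most, about 10 mm at the fingertips against about 4 mm for the others. The collar now sits flat over that leaf's marker post, released, and the job is handed in; the hand-in returned no verdict.

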